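Feed a glass blank under the polisher's guard with the push stick

ROBOT

A 6-joint arm with a two-finger parallel gripper is mounted at the origin on the work surface. World frame = base frame: x ahead of the robot, y to its left, z up, the work surface at z = 0. Lengths are in m, angles in rad, forces in N, time in s.
With the tool pointing down it reaches from about 0.375 to 0.9 m from the base axis. Payload 3.1 kg.
Tool frame: the origin (TCP) lies between the finger pads; the fingertips stand 22 mm ahead of it and the grasp point (between the pads) lies 3 mm ahead of it; z points along the fingers, y is the line along which they close (so a half turn about z gives the same grasp; the last joint's range is limited). The gripper opens to 87 mm and grips with 3 to 60 N. Pads are 19 mm wide; open, the fingers measure 117 mm over their backs; the gripper's body (75 mm by 190 mm) begins 51 mm behind the grasp point.
Start: joints at [0.952, 0.527, 1.433, -0, 1.181, -0.178], TCP at [0.267, 0.565, 0.245] pointing down, gripper open.
Joint ranges: [-3.08, 3.08], [-0.75, 2.2], [0.22, 2.44], [-1.43, 4.57], [0, 2.65], [-2.85, 2.85]. Speed limits (rad/s): [2.79, 2.79, 3.14, 3.14, 3.14, 3.14].

INTERFACE

Orientations are given as a unit quaternion [x, y, z, w].
In Python, from rig import get_obs, camera, get_calibration, hand_in, cut_out gives the robot as it stands.
- The arm moves only by the shell command python3 -m inch 'ROWS' [OPENING] [FORCE]. ROWS is JSON, one flat list of numbers, 6 for each row, row after row: the shift along the tool's x, y, z scaled (see below), then the turn, a rotation vector about the tool's x, y, z scaled (see below). A call has 1 to 20 rows; each row is the pose to reach, as a shift and turn from the pose commanded when the call began, along the tool's axes at that moment; what a row does not reach only later rows make up. The controller multiplies each number of a shift by 0.08 m and each number of a turn by 90 degrees. A row lasts 1/12 s, in which the tool goes at most 41.7 mm and 7.16 degrees, less where a joint would pass 70% of its speed; a pose out of reach is approached as far as the arm can. A call with a number of a shift or a turn outside -1 to 1 is refused whole. A call with a gripper value outside its range is refused whole. OPENING is the finger opening in mm, from 0 to 87, set as the call begins (- or left out, the last holds). The fingers move at their own pace and stop on an object; FORCE is the grip in N (left out, the last holds). Time passes only in rows, so rows that repeat a pose let the fingers close. It gives the time, the measured TCP pose, the force, the opening and the grip force at its end, in the units of the state.
- get_obs(): the state, without advancing time (a new reading comes with each control period).
- camera(name): name is "scene" or "top"; returns the picture (384x512x3 uint8, red, green, blue); there is no depth.
- get_calibration(name): a dict with "vertical_fov" (degrees; the focal length in pixels is half the picture's height over the tangent of half this angle, whatever the lens; pixels are square), "cx", "cy" (the principal point, pixels), "D" ([k1, k2, p1, p2, k3] as OpenCV has them; the pictures are not rectified), "T" (4x4, takes a point from camera to world coordinates). Camera axes: x right, y down, z forward; pixel columns grow to the right and rows downward; lengths in m; the calibration is good to about 2 mm. A picture is of the moment at which its call begins. get_calibration takes no time and is no camera call.
- hand_in(): hands the job in; it is judged then, once.
Trained networks look in the newest picture that a camera, given by its name, has taken for a name from the list of things; names that differ only in an ending like _2 or _b are one class to them, and where a whole thing is asked for, a point or a joint stands for the part that bears it (a point fixed in the world has none). Each returns a list of dicts, best first, with "conf" (0 to 1); they miss things now and then, are a little off and sometimes report something else, mostly with a low value. They report only what shows in the picture. A call takes as long as a camera call. They do not tell look-alikes from the thing itself.
- cut_out(camera, thing): "region" (384x512 bool, what is visible of it) and "bbox" ([left, top, right, bottom] in pixels, round what is visible of it).
The state is a dict: "time": time; "q": joint angles; "joint_velocities": joint speeds; "joint_torque": joint torques, N m; "position": TCP position; "tool_rot": TCP orientation; "ft_force": force on the tool from outside, world axes, zero at the start; "moment": the same for the moment, N m; "grip_width": finger opening in m; "grip_force": force on a finger pad.
Only numpy, scipy, OpenCV 4.12 (cv2) and the standard library are available. Lean on these libraries where they do the work, as an engineer would, in place of code of your own. Each camera call takes 0.05 s, during which the arm holds its last target. There are 200 camera calls.

TASK

Flip the red-knobbed hold-down clamp up and over until it rests open, then use the push stick, never your fingers, to feed the glass blank under the green guard hood until it meets the hidden stop and the stop's orange pointer stands in the green band, without running it on to the red. Draw the stick back out of the hood and set it down, and do not disturb the tumbler or the amber bottle.

Things in the scene. Friction and masses are not known exactly. Their poses are not given: they have to be found in the camera images.
- machine: fixed bench edge polisher. Origin on the bench below the middle of the hood's mouth; x = feed direction into the hood, z up. Grey bed 500 x 150 mm (x -280 to 220), top 30 mm above the bench. Two guide rails on it (x -190 to 190, tops at 42 mm) leave a lane 68 mm wide along y = 0. Motor at y -62 to -210, x 40 to 130, 126 mm high
- hood_mouth (a point): middle of the mouth of the green guard hood, on the bed's top (30 mm above the bench). The hood covers machine x 0 to 190, y -60 to 60, has a clear window, its top 115 mm above the bench (pointer to 132 mm); the mouth is 35 mm high and 68 mm wide between the rails
- clamp_hinge (a point): hinge axis of the hold-down clamp, 78 mm above the bench, at machine x -90, y -66; the axis runs along machine x
- clamp_knob (a point): centre of the clamp's red knob, a 26 mm long, 24 mm thick roller along machine x, at the end of the 14 mm wide steel arm, 115 mm from the hinge axis; moves with the arm; closed, it is 78 mm above the bench at machine y +49
- clamp (a joint): clamp angle, rad: 0 = arm level over the blank with its hooked nose in front of the blank's leading edge, blocking it; grows as the knob goes up and over towards machine -y; upright at 1.57; falls shut by its weight before that, and past it falls open to its end at 2.0; light (under 3 N)
- blank_center (a point): centre of the glass blank, a green glass slab 80 (along its x) x 64 x 15 mm, 0.19 kg or so, lying flat in the lane on the bed with its x along the feed; its rear edge is 40 mm behind its centre
- stick_grip (a point): centre of the push stick's upright dark handle, 60 mm above its underside. The stick's x points from handle to orange tip. Handle 28 (x) x 24 (y) mm, 14 to 87 mm above the underside; sole a bar 22 wide, 14 high, from 25 mm behind the handle's centre to 240 mm before it; 0.1 kg, balance point about 60 mm before the handle; stands on its sole on the bench
- stick_tip (a point): middle of the push stick's orange front end face, 240 mm before the handle's centre, 7 mm above the underside
- stop (a joint): how far the stop is pushed along the feed, m: 0 at first, hard end 0.024. A steel plate in the lane, its face 105 to 145 mm past the mouth (feel for it), held by about 5 N of friction: stays where pushed; the blank alone drags 1 to 2 N. Its orange pointer on the hood's top moves over a scale: white from 0, green 0.005 to 0.015, red from 0.018
- tumbler_mid (a point): middle of a clear tumbler, 72 mm wide, 90 mm high, a bystander beyond the machine
- bottle_mid (a point): middle of an amber bottle, 60 mm wide, 150 mm high, a bystander beyond the machine
Not all that is in view belongs to the job. Of the things that look like the part that bears blank_center, the largest one is meant.

How it is judged:
By the outcome, as a careful person would: the job done as asked, in the order asked, and still so for the second after the job is handed in, with the robot touching nothing.
It also fails if it takes over 67 s, if anything falls off the work surface, if the arm or the gripper's body presses on something with over 40 N, if the wrist force passes 120 N, or if a joint passes its speed limit or range.

## Working session

There is one attempt and no reset: what is moved stays moved. The work goes in short steps, Python scripts to look and compute and a shell command to move; the robot and the scene stay as the last step left them, time stands still between calls to the robot, and variables do not carry over. Pictures are saved under pics/ and viewed, at most 10 in all, crops included, and the job is handed in when it is done.

```bash
ls; mkdir -p pics
cat > h.py <<'E'
import numpy as np, cv2
from rig import *
def cal(n):
    c=get_calibration(n); f=192/np.tan(np.radians(c["vertical_fov"])/2)
    return np.array([[f,0,c["cx"]],[0,f,c["cy"]],[0,0,1.]]),np.array(c["D"],float),np.array(c["T"],float)
def ray(n,px):
    K,D,T=cal(n); u=cv2.undistortPoints(np.array(px,float).reshape(-1,1,2),K,D).reshape(-1,2)
    d=np.c_[u,np.ones(len(u))]@T[:3,:3].T
    return T[:3,3],d
def atz(n,px,z):
    o,d=ray(n,px); return o+d*((z-o[2])/d[:,2])[:,None]
def proj(n,P):
    K,D,T=cal(n); Ti=np.linalg.inv(T); r=cv2.Rodrigues(Ti[:3,:3])[0]
    return cv2.projectPoints(np.array(P,float).reshape(-1,1,3),r,Ti[:3,3],K,D)[0].reshape(-1,2)
def save(n,f,box=None,s=1):
    im=camera(n); 
    if box: l,t,r,b=box; im=im[t:b,l:r]
    im=cv2.resize(im,None,fx=s,fy=s,interpolation=cv2.INTER_CUBIC)
    cv2.imwrite("pics/"+f,im[:,:,::-1])
E
python3 - <<'E'
from h import *
a=camera("scene");b=camera("top")
cv2.imwrite("pics/a.png",cv2.resize(np.vstack([a,b]),(600*512//768*2,600) if 0 else (400,600))[:,:,::-1])
cv2.imwrite("pics/s.png",cv2.resize(a,(800,600))[:,:,::-1]);cv2.imwrite("pics/t.png",cv2.resize(b,(800,600))[:,:,::-1])
for n in ("scene","top"):
    print(n,cal(n)[2].round(3).tolist())
    for t in ["machine","clamp_knob","blank_center","stick_grip","stick_tip","tumbler_mid","bottle_mid","stop","clamp"]:
        for r in cut_out(n,t)[:4]:
            m=r["region"];ys,xs=np.nonzero(m); print(t,round(r["conf"],2),r["bbox"],m.sum(),(xs.mean().round(1),ys.mean().round(1)))
print(get_obs())
E
```

```text
pics
scene [[-0.568, 0.442, -0.694, 1.387], [0.823, 0.302, -0.481, 0.551], [-0.003, -0.844, -0.536, 0.724], [0.0, 0.0, 0.0, 1.0]]
machine 0.97 [195.5, 181.7, 409.1, 299.0] 13081 (np.float64(315.8), np.float64(230.9))
clamp_knob 0.88 [262.1, 182.4, 295.4, 214.6] 465 (np.float64(279.8), np.float64(199.1))
blank_center 0.72 [284.8, 187.5, 301.6, 200.0] 165 (np.float64(294.7), np.float64(193.6))
blank_center 0.59 [245.9, 198.2, 284.0, 218.2] 211 (np.float64(262.4), np.float64(205.5))
stick_grip 0.58 [146.3, 154.6, 228.0, 190.8] 1038 (np.float64(179.4), np.float64(171.5))
stick_tip 0.76 [150.7, 156.9, 232.7, 190.8] 917 (np.float64(179.6), np.float64(170.9))
stick_tip 0.59 [249.1, 196.7, 283.4, 217.4] 219 (np.float64(261.4), np.float64(204.8))
tumbler_mid 0.97 [158.1, 213.9, 193.5, 262.8] 1338 (np.float64(179.0), np.float64(236.0))
tumbler_mid 0.25 [200.5, 182.4, 406.0, 297.9] 12645 (np.float64(316.0), np.float64(231.2))
bottle_mid 0.67 [206.3, 219.9, 239.9, 285.3] 1684 (np.float64(223.2), np.float64(255.6))
stop 0.52 [360.5, 197.3, 372.6, 209.8] 49 (np.float64(364.5), np.float64(203.2))
c
[... 1418 characters left out ...]
)
{'time': 1.0, 'q': array([ 9.51501953e-01,  5.27475145e-01,  1.43267473e+00, -5.14268861e-06,
        1.18140725e+00, -1.78487206e-01]), 'joint_velocities': array([-0.00146791, -0.00150429, -0.00014557,  0.00100452, -0.00128142,
        0.00020721]), 'joint_torque': array([-2.72554744e-04, -4.40018749e+01, -1.76988566e+01,  6.34995522e-02,
        5.04986581e-02, -5.82901961e-06]), 'position': array([0.26662956, 0.56526127, 0.24457175]), 'tool_rot': array([2.18622509e-01, 9.75809509e-01, 1.54434987e-05, 9.09076857e-06]), 'ft_force': array([-0.23254174, -0.14249742,  0.46564077]), 'moment': array([ 0.0001069 , -0.00375174,  0.01085786]), 'grip_force': 0.0, 'grip_width': 0.08690016114029395}
```

View pics/s.png

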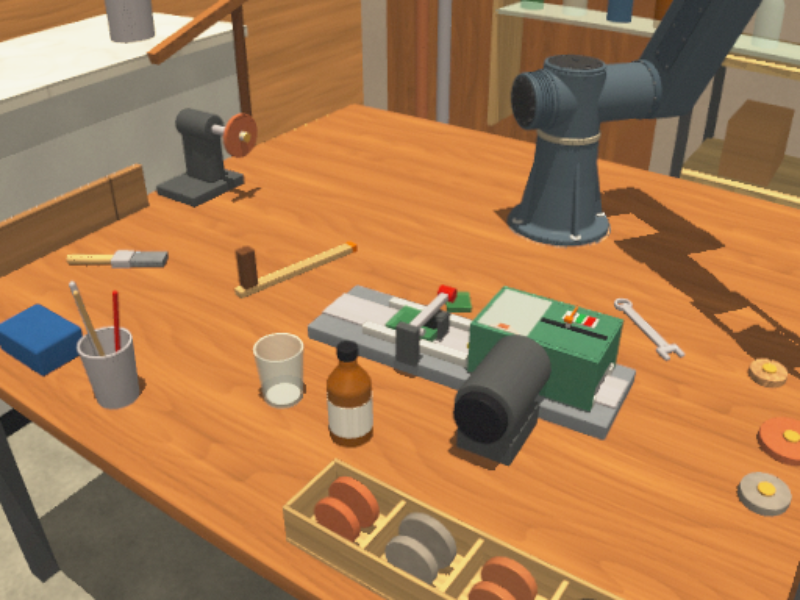

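View pics/t.png

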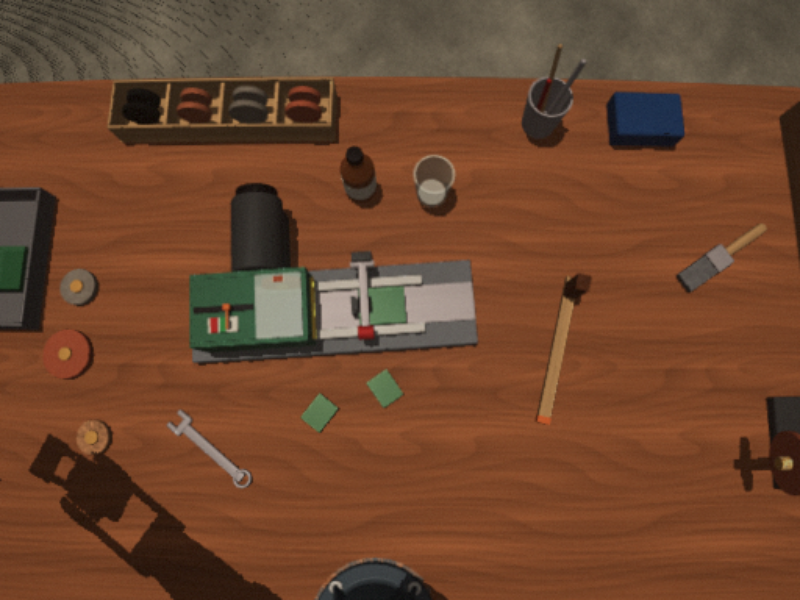

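Top view: the machine's feed runs along world +y, with the mouth near (312,308). The blank could be confused with three things: the slab in the lane (385,305), loose green squares at (320,412) and (385,388), and a green piece in the tray (10,268). I choose the slab in the lane because it is the largest and lies under the clamp. The stick's handle is at (577,285) and its tip at (545,420). A close crop comes next to check the choice.

Run:
```python
from h import *
save("top","c1.png",(115,100,315,245),4)
```

```text
(no output)
```

View pics/c1.png

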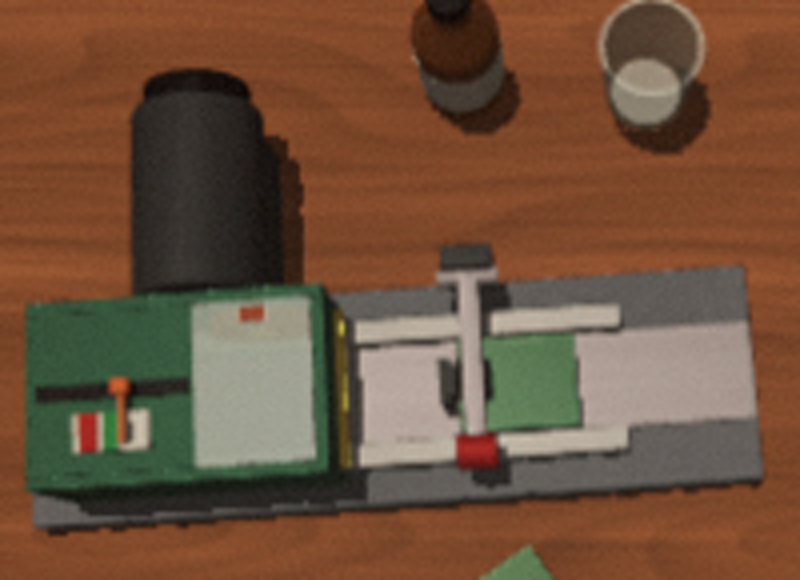

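```bash
cat >> h.py <<'E'
def W(p,m):
    x,y,a=p; m=np.atleast_2d(np.array(m,float)); X=np.array([np.cos(a),np.sin(a)]);Y=np.array([-np.sin(a),np.cos(a)])
    return np.c_[np.array([x,y])+m[:,:1]*X+m[:,1:2]*Y,m[:,2]]
E
python3 - <<'E'
from h import *
from scipy.optimize import least_squares
M=np.array([[-280,-75,30],[-280,75,30],[190,-60,115],[0,-60,115],[0,60,115],[190,60,115],[-90,49,90]])/1000
uv=np.array([[743,267],[762,479],[28,303],[325,287],[330,470],[28,487],[477,446]])/4+[114.9,99.9]
f=lambda p:(proj("top",W(p,M))-uv).ravel()
r=least_squares(f,[.5,.1,1.57]);p=r.x;print("machine",p,r.fun.reshape(-1,2).round(1).tolist())
S=np.array([[-280,75,30],[-280,-75,30]])/1000
print("scene check hood corners*1.5625",(proj("scene",W(p,M))*1.5625).round(0).tolist())
b=atz("top",np.array([[580,335],[578,427]])/4+[114.9,99.9],.045)
c,s=np.cos(p[2]),np.sin(p[2])
for q in b: d=q[:2]-p[:2]; print("blank rear m-frame",(d@[c,s]).round(4),(d@[-s,c]).round(4))
for k in [[-.09,.049,.078],[-.09,-.066,.078],[0,0,.03]]: print(k,W(p,k).round(4))
# stick from top
im=camera("top");a=im[165:285,330:390];cv2.imwrite("pics/c2.png",cv2.resize(a,None,fx=5,fy=5,interpolation=cv2.INTER_CUBIC)[:,:,::-1])
print("tumbler",atz("top",[[277.3,122]],.0).round(3),"bottle",atz("top",[[231,122]],0).round(3))
E
```

```text
machine [0.52314512 0.11014565 1.64196336] [[0.9, -0.7], [0.9, 0.3], [-0.4, -0.4], [-0.5, -1.2], [-0.1, 0.3], [-0.6, 0.6], [-0.1, 0.8]]
scene check hood corners*1.5625 [[306.0, 319.0], [356.0, 279.0], [596.0, 360.0], [468.0, 320.0], [502.0, 282.0], [622.0, 317.0], [446.0, 284.0]]
blank rear m-frame -0.1612 -0.0296
blank rear m-frame -0.1558 0.0328
[-0.09, 0.049, 0.078] [[0.4807 0.0169 0.078 ]]
[-0.09, -0.066, 0.078] [[0.5954 0.0251 0.078 ]]
[0, 0, 0.03] [[0.5231 0.1101 0.03  ]]
tumbler [[ 0.758 -0.099  0.   ]] bottle [[0.757 0.037 0.   ]]
```

View pics/c2.png

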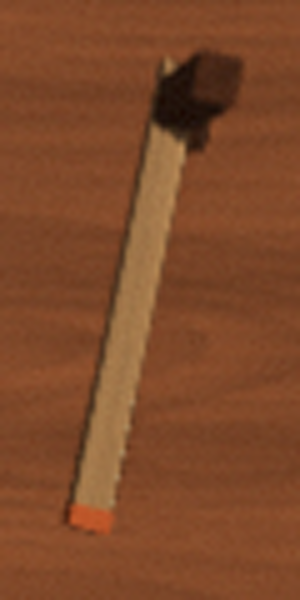

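```bash
cat >> h.py <<'E'
P=np.array([.5231,.1101,1.642])
def st(o=None):
    "tool in machine frame"
    o=o or get_obs(); x,y,z,w=o["tool_rot"]; from scipy.spatial.transform import Rotation as R
    r=R.from_quat(o["tool_rot"]).as_matrix(); d=np.array(o["position"])[:2]-P[:2];c,s=np.cos(P[2]),np.sin(P[2])
    print("t",round(o["time"],2),"m xyz mm",(np.array([d@[c,s],d@[-s,c],o["position"][2]])*1000).round(1),"yaw",np.arctan2(r[1,1],r[0,1]).round(3),"tilt",r[:2,2].round(3),"w",round(o["grip_width"]*1e3,1),"F",np.round(o["ft_force"],1),"q6",o["q"][5].round(2))
E
python3 - <<'E'
from h import *
st()
c,s=np.cos(P[2]),np.sin(P[2]); mf=lambda q:((q[:2]-P[:2])@np.array([[c,-s],[s,c]])*1000).round(1)
tip=atz("top",[[330+90/5,165+528/5]],.014)[0]; g=atz("top",[[330+217/5,165+82/5]],.087)[0]
d=tip-g; print("tip",tip.round(4),"grip",g.round(4),"len",np.hypot(*d[:2]),"yaw",np.arctan2(d[1],d[0]),mf(tip),mf(g))
b=atz("top",np.array([[580,335],[578,427]])/4+[114.9,99.9],.045); print(mf(b[0]),mf(b[1]))
E
```

```text
t 1.1 m xyz mm [472.2 223.5 244.5] yaw 1.13 tilt [-0. -0.] w 86.8 F [-0.5 -0.4 -0.5] q6 -0.18
tip [ 0.334 -0.287  0.014] grip [ 0.564  -0.3431  0.087 ] len 0.23673889791848937 yaw 2.9025204202326025 [-382.7  216.9] [-455.    -8.5]
[-161.2  -29.6] [-155.7   32.8]
```

```bash
python3 -m inch '[0,0,0,0,0,-0.326, 0,0,0,0,0,-0.326, 0,0,0,0,0,-0.326, 0,0,0,0,0,-0.326, 0,0,0,0,0,-0.326, 0,0,0,0,0,-0.326]' 60 12
python3 -m inch '[-0.15,-0.5,0,0,0,0, -0.31,-1,0,0,0,0, -0.31,-1,0,0,0,0]'
python3 -m inch '[-0.15,-0.5,0,0,0,0, -0.31,-1,0,0,0,0, -0.31,-1,0,0,0,0]'
python3 -m inch '[-0.15,-0.5,0,0,0,0, -0.31,-1,0,0,0,0, -0.31,-1,0,0,0,0]'
python3 -m inch '[-0.15,-0.5,0,0,0,0, -0.31,-1,0,0,0,0, -0.31,-1,0,0,0,0]'
python3 -m inch '[-0.15,-0.5,0,0,0,0, -0.31,-1,0,0,0,0, -0.31,-1,0,0,0,0]'
python3 -m inch '[-0.15,-0.5,0,0,0,0, -0.31,-1,0,0,0,0, -0.31,-1,0,0,0,0]'
python3 -m inch '[-0.15,-0.5,0,0,0,0, -0.31,-1,0,0,0,0, -0.31,-1,0,0,0,0, -0.31,-1,0,0,0,0]'
python3 -c "from h import *; st()"
```

```text
time: 1.6
position: [0.2666, 0.5653, 0.2445]
tool_rot: [-0.034, 0.999, 0.0, -0.0]
ft_force: [0.2, 1.3, 0.0]
grip_width: 0.0617
grip_force: 0.0
time: 1.85
position: [0.2978, 0.4813, 0.2438]
tool_rot: [-0.033, 0.999, -0.003, -0.001]
ft_force: [-0.4, -0.2, -0.7]
grip_width: 0.0602
grip_force: 0.0
time: 2.1
position: [0.3288, 0.404, 0.2444]
tool_rot: [-0.032, 0.999, -0.002, -0.0]
ft_force: [-0.7, -0.4, -1.2]
grip_width: 0.0597
grip_force: 0.0
time: 2.35
position: [0.3599, 0.3266, 0.2446]
tool_rot: [-0.032, 0.999, -0.002, 0.0]
ft_force: [-0.2, 0.5, 0.1]
grip_width: 0.0598
grip_force: 0.0
time: 2.6
position: [0.3912, 0.2489, 0.2448]
tool_rot: [-0.032, 0.999, -0.001, 0.001]
ft_force: [-0.7, 0.5, -0.2]
grip_width: 0.06
grip_force: 0.0
time: 2.85
position: [0.4225, 0.1709, 0.245]
tool_rot: [-0.032, 0.999, -0.001, 0.002]
ft_force: [-1.3, 0.2, 0.3]
grip_width: 0.0598
grip_force: 0.0
time: 3.1
position: [0.4536, 0.0927, 0.2452]
tool_rot: [-0.032, 0.999, -0.001, 0.003]
ft_force: [0.9, 0.2, 0.5]
grip_width: 0.0599
grip_force: 0.0
time: 3.43
position: [0.4811, 0.0183, 0.2447]
tool_rot: [-0.033, 0.999, 0.0, 0.001]
ft_force: [-0.1, 0.2, -0.6]
grip_width: 0.06
grip_force: 0.0
t 3.43 m xyz mm [-88.6  48.4 244.7] yaw 1.637 tilt [0.001 0.   ] w 60.0 F [-0.1  0.2 -0.6] q6 -1.83
```

```bash
python3 -m inch '[0,0,0.5,0,0,0, 0,0,1,0,0,0, 0,0,1,0,0,0]'
python3 -m inch '[0,0,0.3,0,0,0, 0,0,0.5,0,0,0, 0,0,0.5,0,0,0, 0,0,0.5,0,0,0]'
python3 - <<'E'
from h import *
st(); a=camera("scene")[150:240,220:340]; b=camera("top")[150:240,180:300]
cv2.imwrite("pics/c3.png",cv2.resize(np.hstack([a,b]),None,fx=3.3,fy=3.3,interpolation=cv2.INTER_CUBIC)[:,:,::-1])
E
```

```text
time: 3.68
position: [0.4743, 0.0217, 0.1584]
tool_rot: [-0.035, 0.999, 0.002, -0.008]
ft_force: [-1.5, 0.3, 0.0]
grip_width: 0.0603
grip_force: 0.0
time: 4.02
position: [0.4795, 0.0203, 0.1254]
tool_rot: [-0.036, 0.999, 0.0, -0.0]
ft_force: [0.6, 1.6, 0.5]
grip_width: 0.0598
grip_force: 0.0
t 4.02 m xyz mm [-86.5  49.8 125.4] yaw 1.643 tilt [-0.001  0.   ] w 59.8 F [0.6 1.6 0.5] q6 -1.83
```

View pics/c3.png

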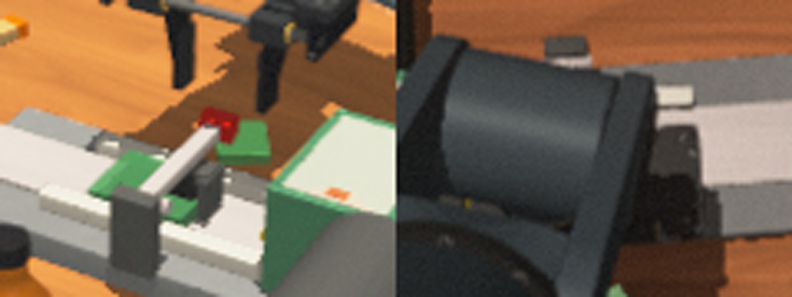

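The fingers straddle the red knob: scene crop, fingers at (183,85) and (268,108), knob at (219,125). I'll descend and grip it.

```bash
python3 -m inch '[0,-0.04,0.3,0,0,0, 0,-0.04,0.55,0,0,0, 0,-0.04,0.55,0,0,0, 0,-0.04,0.55,0,0,0]'
python3 -c "from h import *; st()"
python3 -m inch '[0,0,0,0,0,0, 0,0,0,0,0,0, 0,0,0,0,0,0, 0,0,0,0,0,0, 0,0,0,0,0,0, 0,0,0,0,0,0, 0,0,0,0,0,0]' 10 12
python3 -c "from h import *; st()"
```

```text
time: 4.45
position: [0.48, 0.016, 0.0814]
tool_rot: [-0.036, 0.999, 0.0, 0.0]
ft_force: [-0.3, -0.0, 0.7]
grip_width: 0.0601
grip_force: 0.0
t 4.45 m xyz mm [-90.8  49.6  81.4] yaw 1.642 tilt [0. 0.] w 60.1 F [-0.3 -0.   0.7] q6 -1.84
time: 5.03
position: [0.4798, 0.0176, 0.0809]
tool_rot: [-0.034, 0.999, 0.002, 0.0]
ft_force: [1.6, 9.3, 3.3]
grip_width: 0.0261
grip_force: 12.0
t 5.03 m xyz mm [-89.1  49.7  80.9] yaw 1.639 tilt [0.    0.003] w 26.1 F [1.6 9.3 3.3] q6 -1.84
```

```bash
python3 -m inch '[-0.02,0.02,-0.22,0,0,0, -0.06,0.02,-0.43,0,0,0, -0.14,0.02,-0.63,0,0,0, -0.25,0.02,-0.81,0,0,0, -0.34,0.02,-0.93,0,0,0, -0.34,0.02,-0.93,0,0,0]'
python3 -c "from h import *; st()"
python3 -m inch '[-0.15,0,-0.15,0,0,0, -0.32,0,-0.28,0,0,0, -0.51,0,-0.39,0,0,0, -0.72,0,-0.46,0,0,0, -0.93,0,-0.5,0,0,0, -0.93,0,-0.5,0,0,0]'
python3 -c "from h import *; st()"
python3 -m inch '[-0.22,0,-0.01,0,0,0, -0.43,0,0.01,0,0,0, -0.64,0,0.07,0,0,0, -0.64,0,0.07,0,0,0, -0.64,0,0.07,0,0,0]'
python3 -c "from h import *; st()"
```

```text
time: 5.53
position: [0.5056, 0.0199, 0.1564]
tool_rot: [-0.036, 0.999, 0.0, -0.002]
ft_force: [-5.2, 0.1, 2.8]
grip_width: 0.0259
grip_force: 12.0
t 5.53 m xyz mm [-88.7  23.9 156.4] yaw 1.643 tilt [-0.003  0.001] w 25.9 F [-5.2  0.1  2.8] q6 -1.82
time: 6.03
position: [0.5844, 0.026, 0.1967]
tool_rot: [-0.036, 0.999, 0.001, 0.003]
ft_force: [-1.2, 3.6, 9.7]
grip_width: 0.0259
grip_force: 12.0
t 6.03 m xyz mm [-88.3 -55.1 196.7] yaw 1.642 tilt [0.005 0.002] w 25.9 F [-1.2  3.6  9.7] q6 -1.79
time: 6.45
position: [0.6346, 0.0299, 0.19]
tool_rot: [-0.036, 0.999, 0.001, 0.003]
ft_force: [1.7, 4.2, 2.6]
grip_width: 0.026
grip_force: 12.0
t 6.45 m xyz mm [ -87.9 -105.5  190. ] yaw 1.642 tilt [0.005 0.003] w 26.0 F [1.7 4.2 2.6] q6 -1.77
```

```bash
python3 -m inch '[0,0,0,0,0,0, 0,0,0,0,0,0, 0,0,0,0,0,0, 0,0,-0.3,0,0,0, 0,0,-0.8,0,0,0, 0,0,-0.8,0,0,0]' 60 12
for i in 1 ; do python3 -m inch '[0.12,-0.46,0,0,0,0, 0.24,-0.92,0,0,0,0, 0.24,-0.92,0,0,0,0]'; done
python3 -m inch '[0.12,-0.46,0,0,0,0, 0.24,-0.92,0,0,0,0, 0.24,-0.92,0,0,0,0]'
python3 -m inch '[0.12,-0.46,0,0,0,0, 0.24,-0.92,0,0,0,0, 0.24,-0.92,0,0,0,0]'
python3 -m inch '[0.12,-0.46,0,0,0,0, 0.24,-0.92,0,0,0,0, 0.24,-0.92,0,0,0,0]'
python3 -m inch '[0.12,-0.46,0,0,0,0, 0.24,-0.92,0,0,0,0, 0.24,-0.92,0,0,0,0]'
python3 -m inch '[0,0,0,0,0,0.6, 0,0,0,0,0,0.6, 0,0,0,0,0,0.6, 0,0,0,0,0,0.6, 0,0,0,0,0,0.6, 0,0,0,0,0,0.6, 0,0,0,0,0,0.6, 0,0,0,0,0,0.6]'
python3 -m inch '[0,0,0,0,0,0.6, 0,0,0,0,0,0.6, 0,0,0,0,0,0.6, 0,0,0,0,0,0.6, 0,0,0,0,0,0.6, 0,0,0,0,0,0.6, 0,0,0,0,0,0.6, 0,0,0,0,0,0.6]'
python3 - <<'E'
from h import *
st(); b=camera("top")[95:285,115:385];print(get_obs()["position"])
a=camera("scene")[120:310,130:400]
cv2.imwrite("pics/c4.png",cv2.resize(np.vstack([a,b]),None,fx=1.575,fy=1.575,interpolation=cv2.INTER_CUBIC)[:,:,::-1])
E
```

```text
time: 6.95
position: [0.6356, 0.0274, 0.26]
tool_rot: [-0.036, 0.999, -0.001, 0.006]
ft_force: [1.5, 0.3, 1.5]
grip_width: 0.0562
grip_force: 0.0
time: 7.2
position: [0.6172, -0.0527, 0.2534]
tool_rot: [-0.033, 0.999, -0.002, -0.0]
ft_force: [-0.3, 1.1, -0.2]
grip_width: 0.0595
grip_force: 0.0
time: 7.45
position: [0.6033, -0.1278, 0.2531]
tool_rot: [-0.033, 0.999, -0.002, -0.0]
ft_force: [0.9, 0.1, -0.1]
grip_width: 0.0598
grip_force: 0.0
time: 7.7
position: [0.5895, -0.2025, 0.2532]
tool_rot: [-0.033, 0.999, -0.002, -0.0]
ft_force: [0.7, 1.2, 0.8]
grip_width: 0.06
grip_force: 0.0
time: 7.95
position: [0.5756, -0.2773, 0.2532]
tool_rot: [-0.033, 0.999, -0.002, 0.0]
ft_force: [0.2, 0.4, -0.2]
grip_width: 0.0599
grip_force: 0.0
time: 8.2
position: [0.5615, -0.3522, 0.2532]
tool_rot: [-0.033, 0.999, -0.003, 0.0]
ft_force: [0.5, -0.4, 0.3]
grip_width: 0.0602
grip_force: 0.0
time: 8.87
position: [0.5626, -0.3447, 0.253]
tool_rot: [0.425, 0.905, 0.0, -0.0]
ft_force: [0.0, 0.2, -0.8]
grip_width: 0.0604
grip_force: 0.0
time: 9.53
position: [0.5626, -0.3447, 0.2529]
tool_rot: [0.789, 0.614, -0.0, -0.0]
ft_force: [-0.5, 0.6, -0.1]
grip_width: 0.06
grip_force: 0.0
t 9.53 m xyz mm [-456.4   -7.   252.9] yaw -0.249 tilt [-0.001  0.001] w 60.0 F [-0.5  0.6 -0.1] q6 -0.47
[ 0.56260667 -0.34470833  0.25301868]
```

View pics/c4.png

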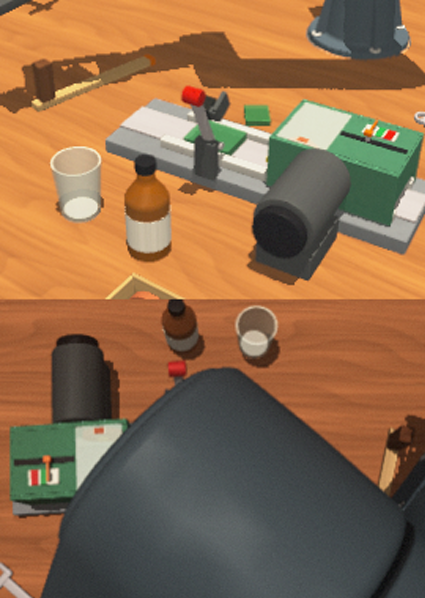

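The clamp now rests open (knob at scene crop (193,97)). I'll check the stick estimate against the scene view.

Run:
```python
from h import *
print((proj("scene",[[.564,-.3431,.087],[.564,-.3431,.014],[.334,-.287,.014]])*1.5625).round(0))
a=camera("scene")[60:210,90:290]
cv2.imwrite("pics/c5.png",cv2.resize(a,None,fx=4,fy=4,interpolation=cv2.INTER_CUBIC)[:,:,::-1])
print((proj("scene",[[.564,-.3431,.087],[.564,-.3431,.014],[.334,-.287,.014]])-[90,60])*4)
```

```text
[[245. 246.]
 [250. 282.]
 [352. 240.]]
[[268.42686572 389.76763882]
 [279.34270677 481.34544241]
 [541.64698328 374.92086703]]
```

View pics/c5.png

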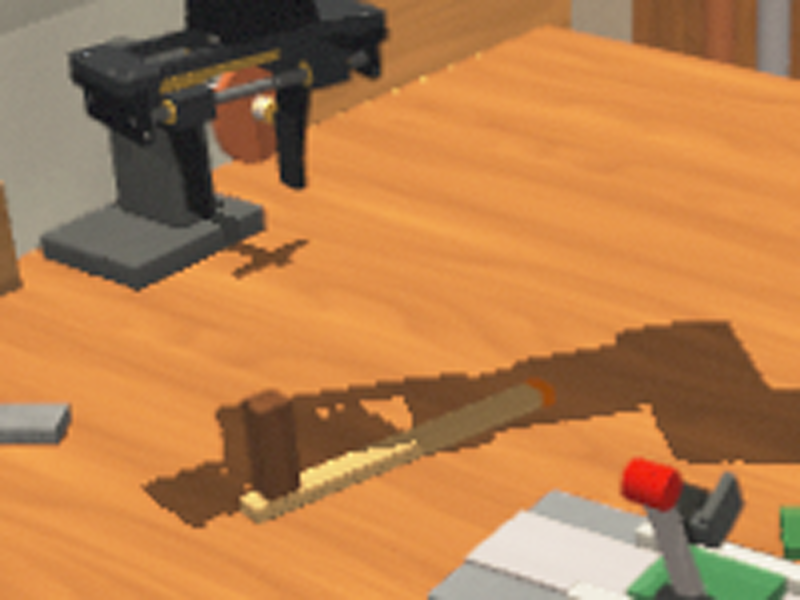

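The gripper hangs over the handle, with fingers at (200,200) and (292,170) and the handle top at (271,398). The estimate agrees within about 5 mm, so I'll descend and grip.

```bash
python3 -m inch '[0,0.03,0.5,0,0,0, 0,0.03,1,0,0,0, 0,0.03,1,0,0,0]'
python3 -m inch '[0,0,0.4,0,0,0, 0,0,0.8,0,0,0, 0,0,1,0,0,0, 0,0,1,0,0,0]'
python3 -m inch '[0,0,0.25,0,0,0, 0,0,0.5,0,0,0, 0,0,0.5,0,0,0, 0,0,0.5,0,0,0]'
python3 -c "from h import *; st()"
python3 -m inch '[0,0,0,0,0,0, 0,0,0,0,0,0, 0,0,0,0,0,0, 0,0,0,0,0,0, 0,0,0,0,0,0, 0,0,0,0,0,0, 0,0,0,0,0,0, 0,0,0,0,0,0]' 10 45
python3 -c "from h import *; st()"
```

```text
time: 9.93
position: [0.5607, -0.3423, 0.1653]
tool_rot: [0.787, 0.617, -0.002, -0.008]
ft_force: [-1.2, 0.9, -1.6]
grip_width: 0.0603
grip_force: 0.0
time: 10.27
position: [0.5631, -0.3444, 0.0904]
tool_rot: [0.787, 0.617, -0.001, -0.004]
ft_force: [-0.5, 0.4, -0.5]
grip_width: 0.0598
grip_force: 0.0
time: 10.6
position: [0.5653, -0.3463, 0.0546]
tool_rot: [0.787, 0.616, 0.0, 0.0]
ft_force: [0.2, -0.1, -0.3]
grip_width: 0.0598
grip_force: 0.0
t 10.6 m xyz mm [-458.3   -9.7   54.6] yaw -0.242 tilt [ 0. -0.] w 59.8 F [ 0.2 -0.1 -0.3] q6 -0.48
time: 11.27
position: [0.5656, -0.3465, 0.054]
tool_rot: [0.788, 0.616, 0.0, 0.001]
ft_force: [0.7, 0.3, 2.9]
grip_width: 0.0276
grip_force: 45.0
t 11.27 m xyz mm [-458.5   -9.9   54. ] yaw -0.243 tilt [ 0.001 -0.001] w 27.6 F [0.7 0.3 2.9] q6 -0.48
```

```bash
python3 -m inch '[0,0,-0.3,0,0,0, 0,0,-0.6,0,0,0, 0,0,-0.83,0,0,0, 0,0,-0.83,0,0,0]'
python3 -m inch '[0,0,0,0,0,0.8, 0,0,0,0,0,0.8, 0,0,0,0,0,0.8, 0,0,0,0,0,0.8, 0,0,0,0,0,0.8, 0,0,0,0,0,0.8, 0,0,0,0,0,0.8, 0,0,0,0,0,0.8, 0,0,0,0,0,0.8, 0,0,0,0,0,0.8, 0,0,0,0,0,0.8, 0,0,0,0,0,0.8]'
python3 - <<'E'
from h import *
st(); b=camera("top")[95:285,115:385]; a=camera("scene")[120:310,130:400]
cv2.imwrite("pics/c6.png",cv2.resize(np.vstack([a,b]),None,fx=1.575,fy=1.575,interpolation=cv2.INTER_CUBIC)[:,:,::-1])
for n in("top","scene"): print(n,[(round(r["conf"],2),r["bbox"]) for r in cut_out(n,"stick_tip")[:2]])
E
```

```text
time: 11.6
position: [0.5668, -0.3477, 0.1234]
tool_rot: [0.788, 0.616, 0.001, 0.003]
ft_force: [0.1, -1.0, -0.1]
grip_width: 0.0278
grip_force: 45.0
time: 12.6
position: [0.5642, -0.3456, 0.1183]
tool_rot: [0.999, 0.037, -0.001, -0.001]
ft_force: [0.0, 0.0, -1.6]
grip_width: 0.0278
grip_force: 45.0
t 12.6 m xyz mm [-457.5   -8.6  118.3] yaw -1.497 tilt [-0.002  0.002] w 27.8 F [ 0.   0.  -1.6] q6 0.78
top []
scene [(0.69, [149.3, 137.9, 234.5, 189.0]), (0.4, [246.9, 174.4, 277.0, 209.1])]
```

View pics/c6.png

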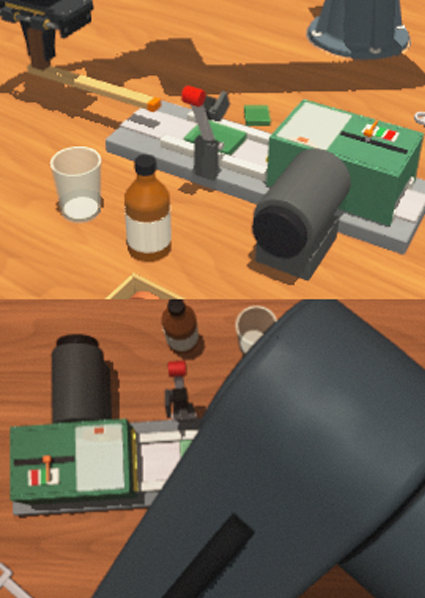

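```bash
python3 -m inch '[-0.11,-0.2,0,0,0,0, -0.11,-0.41,0,0,0,0, -0.11,-0.41,0.2,0,0,0, -0.11,-0.41,0.4,0,0,0, -0.11,-0.41,0.4,0,0,0, -0.11,-0.41,0.4,0,0,0]'
python3 -c "from h import *; st()"
python3 -m inch '[0,-0.1,0,0,0,0, 0,-0.2,0,0,0,0, 0,-0.3,0,0,0,0, 0,-0.4,0,0,0,0, 0,-0.5,0,0,0,0, 0,-0.6,0,0,0,0, 0,-0.7,0,0,0,0, 0,-0.8,0,0,0,0, 0,-0.9,0,0,0,0, 0,-1,0,0,0,0]'
python3 -c "from h import *; st()"
python3 - <<'E'
from h import *
a=camera("scene")[120:270,200:400];b=camera("top")[130:280,115:315]
cv2.imwrite("pics/c7.png",cv2.resize(np.vstack([a,b]),None,fx=2,fy=2,interpolation=cv2.INTER_CUBIC)[:,:,::-1])
E
```

```text
time: 13.3
position: [0.5534, -0.3136, 0.0871]
tool_rot: [0.999, 0.036, -0.001, -0.001]
ft_force: [-0.3, -0.1, -0.3]
grip_width: 0.0276
grip_force: 45.0
t 13.3 m xyz mm [-424.8   -0.    87.1] yaw -1.499 tilt [-0.002  0.001] w 27.6 F [-0.3 -0.1 -0.3] q6 0.81
time: 14.13
position: [0.5481, -0.2335, 0.0878]
tool_rot: [0.999, 0.036, 0.0, 0.0]
ft_force: [0.4, -1.3, -0.2]
grip_width: 0.0281
grip_force: 45.0
t 14.13 m xyz mm [-344.5   -0.5   87.8] yaw -1.499 tilt [ 0. -0.] w 28.1 F [ 0.4 -1.3 -0.2] q6 0.91
```

View pics/c7.png

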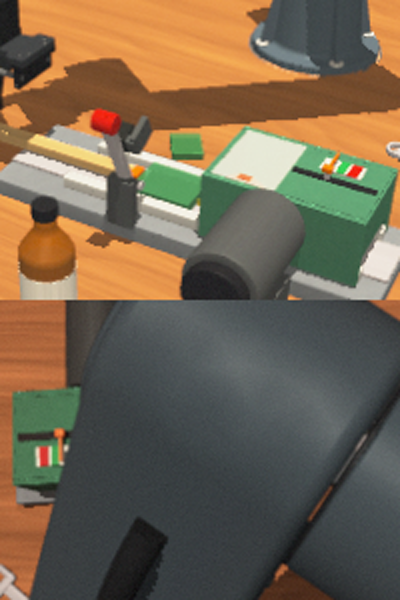

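The blank is being pushed into the mouth and the tip runs in the lane behind it. The pointer still stands at the white end.

```bash
python3 -m inch '[0,-0.1,0,0,0,0, 0,-0.2,0,0,0,0, 0,-0.3,0,0,0,0, 0,-0.4,0,0,0,0, 0,-0.5,0,0,0,0, 0,-0.6,0,0,0,0, 0,-0.7,0,0,0,0, 0,-0.8,0,0,0,0, 0,-0.9,0,0,0,0, 0,-1,0,0,0,0]'
python3 -c "from h import *; st()"
python3 -m inch '[0,-0.08,0,0,0,0, 0,-0.16,0,0,0,0, 0,-0.24,0,0,0,0, 0,-0.3,0,0,0,0, 0,-0.36,0,0,0,0, 0,-0.4,0,0,0,0]'
python3 -c "from h import *; st()"
```

```text
time: 15.07
position: [0.5424, -0.1536, 0.0878]
tool_rot: [0.999, 0.036, -0.0, 0.0]
ft_force: [-0.5, -1.6, -1.0]
grip_width: 0.0281
grip_force: 45.0
t 15.07 m xyz mm [-264.4   -0.5   87.8] yaw -1.499 tilt [-0. -0.] w 28.1 F [-0.5 -1.6 -1. ] q6 1.03
time: 15.57
position: [0.5402, -0.122, 0.0878]
tool_rot: [0.999, 0.036, -0.0, -0.0]
ft_force: [0.2, -1.6, -0.8]
grip_width: 0.0274
grip_force: 45.0
t 15.57 m xyz mm [-232.7   -0.5   87.8] yaw -1.499 tilt [-0.  0.] w 27.4 F [ 0.2 -1.6 -0.8] q6 1.08
```

```bash
python3 -m inch '[0,-0.05,0,0,0,0, 0,-0.1,0,0,0,0, 0,-0.1,0,0,0,0]' | grep -E 'force|pos'
python3 -m inch '[0,-0.03,0,0,0,0, 0,-0.06,0,0,0,0, 0,-0.06,0,0,0,0]'| grep -E 'force|pos'
python3 -m inch '[0,-0.03,0,0,0,0, 0,-0.06,0,0,0,0, 0,-0.06,0,0,0,0]'| grep -E 'force|pos'
python3 -c "from h import *; st()"
```

```text
position: [0.5393, -0.1137, 0.0877]
ft_force: [-0.1, -1.1, -1.3]
grip_force: 45.0
position: [0.5392, -0.1095, 0.0877]
ft_force: [0.4, 0.2, -0.2]
grip_force: 45.0
position: [0.5388, -0.1046, 0.0877]
ft_force: [0.9, 0.0, -1.7]
grip_force: 45.0
t 16.32 m xyz mm [-215.2   -0.4   87.7] yaw -1.5 tilt [-0.  0.] w 27.8 F [ 0.9  0.  -1.7] q6 1.1
```

```bash
python3 -m inch '[0,-0.03,0,0,0,0, 0,-0.06,0,0,0,0, 0,-0.06,0,0,0,0]'| grep -E 't_force|pos'
python3 -m inch '[0,-0.03,0,0,0,0, 0,-0.06,0,0,0,0, 0,-0.06,0,0,0,0]'| grep -E 't_force|pos'
python3 -c "from h import *; st()"
```

```text
position: [0.5384, -0.0997, 0.0877]
ft_force: [-0.0, 0.1, -2.2]
position: [0.538, -0.0949, 0.0877]
ft_force: [0.7, -0.6, -0.7]
t 16.82 m xyz mm [-205.5   -0.3   87.7] yaw -1.499 tilt [-0.  0.] w 27.2 F [ 0.7 -0.6 -0.7] q6 1.12
```

```bash
cat >> h.py <<'E'
def ptr():
    im=camera("top"); c=im[185:215,118:160].astype(float); R,G,B=c[...,0],c[...,1],c[...,2]
    w=np.clip((R-B-60),0,None)*((G/(R+1)>.3)&(G/(R+1)<.65)); ys,xs=np.mgrid[185:215,118:160]
    m=ys<=198.5
    print("ptr",round((w*xs).sum()/w.sum(),2),round((w*ys).sum()/w.sum(),2),(w>0).sum())
    return c.astype(np.uint8)
E
python3 - <<'E'
from h import *
c=ptr(); cv2.imwrite("pics/c8.png",cv2.resize(c,None,fx=16,fy=16,interpolation=cv2.INTER_NEAREST)[:,:,::-1])
t=cv2.imread("pics/c1.png")[:,:,::-1]
E
```

```text
ptr nan nan 0h.py:33: RuntimeWarning: invalid value encountered in scalar divide
  print("ptr",round((w*xs).sum()/w.sum(),2),round((w*ys).sum()/w.sum(),2),(w>0).sum())
```

```bash
python3 -m inch '[0,-0.03,0,0,0,0, 0,-0.06,0,0,0,0]'| grep -E 't_force|pos'
python3 -m inch '[0,-0.03,0,0,0,0, 0,-0.06,0,0,0,0]'| grep -E 't_force|pos'
python3 -c "from h import *; st();ptr()"
```

```text
position: [0.538, -0.0907, 0.0878]
ft_force: [-0.7, -0.8, -0.7]
position: [0.5381, -0.0864, 0.088]
ft_force: [-0.2, -8.0, 1.5]
t 17.2 m xyz mm [-197.1   -0.9   88. ] yaw -1.499 tilt [ 0.001 -0.002] w 27.8 F [-0.2 -8.   1.5] q6 1.14
ptr nan nan 0h.py:33: RuntimeWarning: invalid value encountered in scalar divide
  print("ptr",round((w*xs).sum()/w.sum(),2),round((w*ys).sum()/w.sum(),2),(w>0).sum())
```

View pics/c8.png

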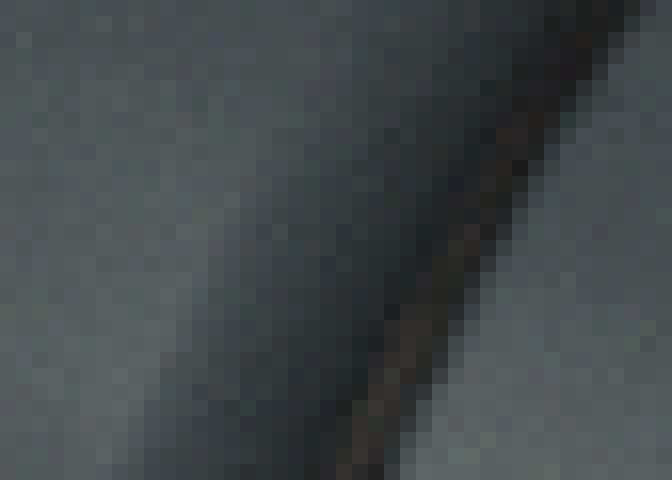

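Contact with the stop: 8 N with the handle near x = -197. The top view is hidden by the arm, so I'll track the pointer in the scene camera numerically.

```bash
cat >> h.py <<'E'
def ptr2(im=None,dump=False):
    im=camera("scene") if im is None else im
    y0,y1,x0,x1=188,214,345,392
    c=cv2.GaussianBlur(im,(3,3),.6)[y0:y1,x0:x1]; h=cv2.cvtColor(c,cv2.COLOR_RGB2HSV)
    H,S,V=[h[...,i].astype(int) for i in range(3)]
    m={"orange":(H>=7)&(H<=20)&(S>130)&(V>120),"red":((H<=4)|(H>=174))&(S>130)&(V>110),"bright":(H>50)&(H<75)&(S>120)&(V>125),"white":(S<60)&(V>150)}
    ys,xs=np.mgrid[y0:y1,x0:x1]
    for k,v in m.items():
        if v.sum(): print(k,v.sum(),xs[v].mean().round(2),ys[v].mean().round(2),xs[v].min(),xs[v].max(),ys[v].min(),ys[v].max())
    return m["orange"]
E
python3 - <<'E'
from h import *
s=cv2.resize(cv2.imread("pics/s.png")[:,:,::-1],(512,384),interpolation=cv2.INTER_AREA)
print("initial");ptr2(s);print("now");m=ptr2()
a=proj("scene",W(P,[[.12,0,.125],[.13,0,.125],[.12,.03,.116]])); print(a.round(1).tolist())
E
python3 -m inch '[0,-0.03,0,0,0,0, 0,-0.06,0,0,0,0]'| grep -E 't_force|pos'
python3 -c "from h import *; st();ptr2()"
```

```text
initial
orange 396 373.87 193.27 345 391 188 206
red 25 377.12 205.48 374 380 203 208
bright 21 371.19 203.1 369 374 200 206
white 104 355.24 198.45 345 383 191 210
now
orange 393 373.97 193.19 345 391 188 206
red 26 377.0 205.5 374 380 203 208
bright 24 371.33 203.25 369 374 200 206
white 115 356.68 199.03 345 383 191 210
[[360.4, 203.1], [364.7, 204.4], [364.6, 200.1]]
position: [0.5388, -0.0834, 0.0886]
ft_force: [-1.2, -10.9, 2.8]
t 17.47 m xyz mm [-194.2   -1.9   88.6] yaw -1.497 tilt [ 0.003 -0.005] w 27.8 F [ -1.2 -10.9   2.8] q6 1.14
orange 396 373.96 193.25 345 391 188 206
red 26 377.0 205.5 374 380 203 208
bright 24 371.33 203.25 369 374 200 206
white 113 356.08 198.86 345 383 191 210
```

```bash
python3 -m inch '[0,0,0,0,0,0, 0,0,0,0,0,0]'| grep -E 't_force|pos'
python3 - <<'E'
from h import *
st()
s=cv2.resize(cv2.imread("pics/s.png")[:,:,::-1],(512,384),interpolation=cv2.INTER_AREA)
n=camera("scene")
for im in(s,n):
    h=cv2.cvtColor(im,cv2.COLOR_RGB2HSV)[198:211,354:384]
    for r in h:
        print("".join("o" if (6<=a<=22 and b>130 and v>110) else "r" if ((a<=5 or a>=172) and b>120) else "w" if b<70 and v>140 else "G" if 45<a<80 and v>115 and b>90 else "g" if 45<a<90 else "." for a,b,v in r.astype(int)))
    print()
print(np.abs(n.astype(int)-s)[185:225,345:400].max())
E
```

```text
position: [0.5384, -0.083, 0.0884]
ft_force: [-0.3, -7.9, 2.3]
t 17.68 m xyz mm [-193.7   -1.6   88.4] yaw -1.498 tilt [ 0.003 -0.004] w 27.5 F [-0.3 -7.9  2.3] q6 1.14
GGGGGGGGgwgg.ooogGGggg...ooooo
GGGGGGGgwwwwooo.gGGGGGGggg...o
GGGGGGGwwww.oo.wwGGGGGGGGGgggg
GGGGGGgww..ooowwwGGGGGgggGGGGG
GGGGGgw.ooooo.wwGGGGGw....ggGG
GGGGGwwoooooo.wgGGGGg.rrrro.wg
GGGGGgwoooooowwGGGGGw.rrrrr.ww
gggGGGgooooo.wGGGGGw.rrrrrrwww
ggggggg..ooo.wgGGGg.rrrrrr.wwg
ggggggg.....gggggww.rrrrr.wwwG
Gggggg.....gggggggw..orrrwwwgG
GGGGgggg....ggggGGGggw..wwwgGG
GGGGGGGgggggg.gggggGGGgggwgGGG

GGGGGGGGGwGGGG.oo.GGgggg.ooooo
GGGGGGGGwwwwwwoooGGGGGGGgg..oo
GGGGGGGgwwwww.oo.GGGGGGGGGGGgg
GGGGGGgwwwwwwoo.gGGGGGGGGGGGGG
GGGGGGwwwwo..oowGGGGGwwo.gGGGG
GGGGGwwwwooooooGGGGGwwrrrrrogG
GGGGGGwwwooooooGGGGgw.rrrrr.ww
gggGGGGg.ooooo.GGGGwwrrrrrrwww
..ggggGG.ooooo.GGGwwrrrrrrwwwG
....gggggg..o.gwwwwrrrrrr.wwwG
Ggg.......w..gGGGgw.wrrrrwwwGG
GGGGGgg...w..gggGGGGggwwwwwgGG
GGGGGGGGGg......gggGGGGGgwgGGG

201
```

The pointer has moved about 2 px (about 4.5 mm), matching 4.3 mm of travel since contact. I'll push about 5.5 mm more.

```bash
python3 -m inch '[0,-0.02,0,0,0,0, 0,-0.04,0,0,0,0, 0,-0.06,0,0,0,0, 0,-0.06,0,0,0,0, 0,-0.06,0,0,0,0]'| grep -E 't_force|pos'
cat >> h.py <<'E'
def pr():
    h=cv2.cvtColor(camera("scene"),cv2.COLOR_RGB2HSV)[198:211,354:384]
    for r in h:
        print("".join("o" if (6<=a<=22 and b>130 and v>110) else "r" if ((a<=5 or a>=172) and b>120) else "w" if b<70 and v>140 else "G" if 45<a<80 and v>115 and b>90 else "g" if 45<a<90 else "." for a,b,v in r.astype(int)))
E
python3 -c "from h import *; st();pr()"
```

```text
position: [0.5382, -0.0784, 0.0885]
ft_force: [0.6, -9.0, 2.0]
t 18.15 m xyz mm [-189.1   -1.6   88.5] yaw -1.498 tilt [ 0.003 -0.004] w 27.9 F [ 0.6 -9.   2. ] q6 1.15
GGGGGGGGGwGGGGGG.oo.gggg.ooooo
GGGGGGGGwwwwwwGgooogGGGGgg..oo
GGGGGGGgwwwwwwwwoo.GGGGGGGGGgg
GGGGGGgwwwwwwww.ooGGGGGGGGGGGG
GGGGGGwwwwwwwwwooGGGGw.o.gGGGG
GGGGGwwwwww.oooo.GGGwwrrrrrogG
GGGGGgwwwwwooooooGGgw.rrrrr.ww
gggGGGGgww.ooooooGGwwrrrrrrwww
..gggGGGGg.ooooo.GwwrrrrrrwwwG
....gggggGg.oooowwwrrrrrr.wwwG
Ggg......gg....gGgw.wrrrrwwwGG
GGGGGgg........gGGGGggwwwwwGGG
GGGGGGGGGg.......ggGGGGGgwgGGG
```

The pointer moved about 4 px (about 9 mm) from zero, so it is mid-green. I'll draw the stick straight back, lift it, turn it back and set it down in its old free spot.

```bash
python3 -m inch '[0,0.1,0,0,0,0, 0,0.25,0,0,0,0, 0,0.4,0,0,0,0, 0,0.6,0,0,0,0, 0,0.8,0,0,0,0, 0,1,0,0,0,0, 0,1,0,0,0,0]'| grep -E 't_force|pos'
python3 -m inch '[0,0.25,0,0,0,0, 0,0.5,0,0,0,0, 0,0.75,0,0,0,0, 0,1,0,0,0,0, 0,1,0,0,0,0]'| grep -E 't_force|pos'
python3 -m inch '[0,0.25,0,0,0,0, 0,0.5,0,0,0,0, 0,0.75,0,0,0,0, 0,1,0,0,0,0, 0,1,0,0,0,0]'| grep -E 't_force|pos'
python3 -m inch '[0,0.2,-0.2,0,0,0, 0.1,0.36,-0.4,0,0,0, 0.1,0.36,-0.5,0,0,0, 0.1,0.36,-0.5,0,0,0]'| grep -E 't_force|pos'
python3 -m inch '[0,0,0,0,0,-0.8, 0,0,0,0,0,-0.8, 0,0,0,0,0,-0.8, 0,0,0,0,0,-0.8, 0,0,0,0,0,-0.8, 0,0,0,0,0,-0.8, 0,0,0,0,0,-0.8, 0,0,0,0,0,-0.8, 0,0,0,0,0,-0.8, 0,0,0,0,0,-0.8, 0,0,0,0,0,-0.8, 0,0,0,0,0,-0.8]'| grep -E 't_force|pos'
python3 -c "from h import *; st();pr()"
```

```text
position: [0.5437, -0.1599, 0.0877]
ft_force: [1.4, -0.6, -0.7]
position: [0.5494, -0.24, 0.0879]
ft_force: [0.0, -0.6, -0.5]
position: [0.5547, -0.3192, 0.0879]
ft_force: [-0.1, 0.9, -1.9]
position: [0.5651, -0.3438, 0.1297]
ft_force: [0.1, -0.1, 0.1]
position: [0.5632, -0.3417, 0.1268]
ft_force: [0.1, 0.7, -0.3]
t 20.95 m xyz mm [-453.5   -7.8  126.8] yaw -0.245 tilt [-0.002  0.002] w 27.5 F [ 0.1  0.7 -0.3] q6 -0.47
GGGGGGGGGwGGGGGG.oo.gggg.ooooo
GGGGGGGGwwwwwwGgooogGGGGgg..oo
GGGGGGGgwwwwwwwwoo.GGGGGGGGGgg
GGGGGGgwwwwwwww.ooGGGGGGGGGGGG
GGGGGGwwwwwwww.ooGGGGw.o.gGGGG
GGGGGwwwwww.oooo.GGGwwrrrrr.gG
GGGGGGwwwwwooooooGGgw.rrrrr.ww
ggGGGGGgww.ooooooGGwwrrrrrrwww
..gggGGGGg.ooooo.GwwrrrrrrwwwG
.....ggggGG.oooowwwrrrrrr.wwwG
Ggg....g.gg....gGgw.wrrrrwwwGG
GGGGGgg........gGGGGggwwwwwGGG
GGGGGGGGgg......gggGGGGGgwgGGG
```

```bash
python3 -m inch '[0,0,0.3,0,0,0, 0,0,0.6,0,0,0, 0,0,0.75,0,0,0, 0,0,0.82,0,0,0, 0,0,0.86,0,0,0, 0,0,0.88,0,0,0, 0,0,0.88,0,0,0]'| grep -E 't_force|pos'
python3 -m inch '[0,0,0.01,0,0,0, 0,0,0.02,0,0,0, 0,0,0.02,0,0,0]'| grep -E 't_force|pos'
python3 -c "from h import *; st()"
```

```text
position: [0.5644, -0.3441, 0.0579]
ft_force: [-0.4, -0.0, -0.9]
position: [0.5643, -0.3441, 0.0564]
ft_force: [-0.6, -0.2, -1.2]
t 21.83 m xyz mm [-455.9   -8.8   56.4] yaw -0.243 tilt [ 0.001 -0.001] w 28.1 F [-0.6 -0.2 -1.2] q6 -0.47
```

```bash
python3 -m inch '[0,0,0.01,0,0,0, 0,0,0.02,0,0,0, 0,0,0.03,0,0,0, 0,0,0.03,0,0,0]'| grep -E 't_force|pos'
python3 -m inch '[0,0,0,0,0,0, 0,0,0,0,0,0, 0,0,0,0,0,0, 0,0,0,0,0,0, 0,0,0,0,0,0, 0,0,0,0,0,0]' 60 10| grep -E 't_force|pos'
python3 -m inch '[0,0,-0.1,0,0,0, 0,0,-0.3,0,0,0, 0,0,-0.6,0,0,0, 0,0,-1,0,0,0, 0,0,-1,0,0,0]'| grep -E 't_force|pos'
python3 -m inch '[0,0,-0.4,0,0,0, 0,0,-0.8,0,0,0, 0,0,-1,0,0,0, 0,0,-1,0,0,0]'| grep -E 't_force|pos'
python3 - <<'E'
from h import *
st(); pr()
for t in ["stick_grip","tumbler_mid","bottle_mid","clamp_knob"]:
    for r in cut_out("scene",t)[:2]: print(t,round(r["conf"],2),r["bbox"])
n=camera("scene"); s=cv2.resize(cv2.imread("pics/s.png")[:,:,::-1],(512,384),interpolation=cv2.INTER_AREA)
# stick stands as before?
print((np.abs(n.astype(int)-s).max(2)[150:195,145:235]>80).sum())
E
```

```text
position: [0.5641, -0.344, 0.054]
ft_force: [-1.0, 0.2, 3.9]
position: [0.564, -0.3438, 0.0532]
ft_force: [0.9, 0.4, -0.4]
position: [0.5673, -0.3464, 0.1402]
ft_force: [1.7, -1.3, 1.3]
position: [0.5663, -0.3456, 0.2189]
ft_force: [1.1, 0.3, -0.2]
t 23.42 m xyz mm [-457.6  -10.7  218.9] yaw -0.243 tilt [ 0.008 -0.007] w 60.0 F [ 1.1  0.3 -0.2] q6 -0.47
GGGGGGGGGwGGGGGG.oo.gggg.ooooo
GGGGGGGGwwwwwwGgooogGGGGgg..oo
GGGGGGGgwwwwwwwwoo.GGGGGGGGGgg
GGGGGGgwwwwwwww.ooGGGGGGGGGGGG
GGGGGGwwwwwwww.ooGGGGw.o.gGGGG
GGGGGwwwwww.oooo.GGGwwrrrrrogG
GGGGGGwwwwwooooooGGgw.rrrrr.ww
gggGGGGgww.ooooooGGwwrrrrrrwww
..gggGGGGg.ooooo.GwwrrrrrrwwwG
..g..ggggGg.oooowwwrrrrrr.wwwG
Ggg......gg....gGgw..rrrrwwwGG
GGGGggg........gGGGGggwwwwwGGG
GGGGGGGGgg......gggGGGGGgwgGGG
stick_grip 0.96 [151.5, 152.5, 231.7, 191.6]
stick_grip 0.34 [162.6, 213.2, 193.0, 259.7]
tumbler_mid 0.75 [161.5, 212.7, 195.7, 260.1]
bottle_mid 0.63 [207.6, 215.3, 240.2, 285.9]
clamp_knob 0.78 [245.2, 174.6, 276.8, 209.9]
1137
```

Run:
```python
from h import *
t=cv2.resize(cv2.imread("pics/t.png")[:,:,::-1],(512,384),interpolation=cv2.INTER_AREA); n=camera("top")
for im in (t,n):
    h=cv2.cvtColor(im,cv2.COLOR_RGB2HSV)[192:216,128:158]
    for r in h[::2]: print("".join("o" if (5<=a<=22 and b>130 and v>110) else "r" if ((a<=4 or a>=172) and b>120) else "w" if b<80 and v>110 else "G" if 45<a<80 and v>105 else "g" if 45<a<90 else "." for a,b,v in r.astype(int)))
    print()
print((proj("top",W(P,[[.1,.02,.125],[.11,.02,.125]]))).round(2).tolist())
```

```text
gggggggggggggggggggggggggggggg
gggggggggggggg.ooo..gggggggggg
gggggggg.g....ooooo...........
...............ooo.........ggg
ggggggggggggggg.oo.ggggggggggg
gggggggg...gggggoo..wwwwGggggg
ggggww.rrrr.wGGGoo.wwwwwwggggg
ggggww.rrrr.wGGGoo..wwwwwggggg
ggggGw.rrrr.wGGGoo..wwwwwggggg
ggggGwwrrrr.wGGG...wwwww.ggggg
gggggwwrrro.wgggg.wwwwwGgggggg
gggggggggggggggggggggggggggggg

GGGGGGGGGGGGGGGGGGGGGGGGGGGGGG
GGGGGGGGGGG..oo.GGGGGGgggggggg
gggggggggg.ooooo..............
...........ooooo...........ggg
gggggggggggg.oo.gGGGGGGGGGGGGG
GGGGGGGwwwwwwoo.wwwwwwwwwGGGGG
GGGGww.rrrr.woo.wwwwwwwwwGGGGG
GGGGww.rrrr.woo..wwwwwwwwGGGGG
GGGGww.rrrr.woo.wwwwwwwwwGGGGG
GGGGwwwrrrr.w.o.wwwwwwwwwGGGGG
GGGGwwwrrrr.wGgg.wwwwwwwwGGGGG
GGGGGGGGGGGGGGGGGGGGGGGGGGGGGG

[[155.72, 203.62], [151.71, 203.87]]
```

```bash
python3 -c "
from rig import *
print(hand_in())"
```

```text
the job is handed in; nothing more can be done
None
```

I handed the job in at about 23.5 s, with no verdict returned: the clamp is open, the stick pushed the blank to the stop, the pointer reads about 9 mm (green is 5 to 15), the stick is back on the bench, and the tumbler and bottle show no clear movement.

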